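Seat the pour insert and snap the cap onto the squeeze bottle

ROBOT

A 6-joint arm with a two-finger parallel gripper is mounted at the origin on a cart in front of the work surface, level with it; the furniture and walls round the work are solid. World frame = base frame: x ahead of the robot, y to its left, z up, the work surface at z = 0. Lengths are in m, angles in rad, forces in N, time in s.
With the tool pointing down it reaches from about 0.325 to 0.9 m from the base axis. Payload 3.5 kg.
Tool frame: the origin (TCP) lies midway between the tips of the shut fingers; the grasp point (between the pads) lies ctrl.hold_point_z behind it (ctrl.hold_point_z is the distance from the TCP to the grasp point, in m); z points along the fingers, y is the line along which they close (so a half turn about z gives the same grasp; the last joint's range is limited). The gripper opens to 85 mm and grips with 20 to 120 N. Pads are 22 mm wide; open, the fingers measure 114 mm over their backs; the gripper's body (76 mm by 85 mm) begins 54 mm behind the grasp point. The pads swing forward as they close: fully open they stand 13 mm farther back than shut.
Start: joints at [1.174, 0.276, -0.026, 1.268, 0, 1.467], TCP at [0.181, 0.598, 0.192] pointing down, gripper open.
Joint ranges: [-3.12, 3.12], [-0.85, 1.88], [-1.08, 1.24], [-1.95, 2.15], [-1.57, 1.53], [-3.14, 3.14]. Speed limits (rad/s): [2.57, 2.57, 3.14, 3.14, 3.14, 3.14].

INTERFACE

Orientations are given as a rotation vector (axis times angle).
In Python, from bench import ctrl, cam gives the robot as it stands (ctrl), with the cameras (cam).
- The arm moves only by the shell command python3 drive.py 'ROWS' [OPENING]. ROWS is a JSON list of rows, 1 to 10 of them, each of 6 numbers: dx, dy, dz in m, then a rotation vector rx, ry, rz in rad; each row shifts and turns the commanded pose from where the row before left it, along the tool's axes as they then stand; what a row does not reach is not made up. A row lasts 1/10 s, in which the tool goes at most 0.05 m and 0.15 rad, less where a joint would pass 70% of its speed; a pose out of reach is approached as far as the arm can. OPENING is the finger opening in m, set as the command begins (- or left out keeps the last). The fingers move at their own pace and stop on an object; the grip force is fixed at half the most. Time passes only in rows, so rows that do not move let the fingers close. It prints the time, the measured TCP pose, the force, the opening and the grip force at its end.
- ctrl.observe(): the state, without advancing time (a new reading comes with each control period).
- cam.snapshot(name): name is "side" or "top"; returns the picture (400x640x3 uint8, red, green, blue); there is no depth.
- cam.camera_params(name): a dict with "intrinsics" (3x3 intrinsics, pixels), "T" (4x4, takes a point from camera to world coordinates). Camera axes: x right, y up, looking along -z (the intrinsics and any distortion apply to the point x, -y, -z); pixel columns grow to the right and rows downward; lengths in m; the calibration is good to about 2 mm. A picture is of the moment at which its call begins. camera_params takes no time and is no camera call.
- ctrl.sign_off(): hands the job in; it is judged then, once.
The state is a dict: "clock": time; "q": joint angles; "joint_vel": joint speeds; "effort": joint torques, N m; "ee_pos": TCP position; "tcp_rot": TCP orientation; "wrist_force": force on the tool from outside, world axes, zero at the start; "torque": the same for the moment, N m; "finger_gap": finger opening in m; "finger_force": force on a finger pad.
Only numpy, scipy, OpenCV 4.12 (cv2) and the standard library are available. Lean on these libraries where they do the work, as an engineer would, in place of code of your own. Each camera call takes 0.05 s, during which the arm holds its last target. There are 200 camera calls.

TASK

Close the open blue squeeze bottle: first push its white pour insert, which stands proud of the neck, fully down into the neck, and only then fetch the loose blue snap cap and press it straight down over the neck until it clicks past the bumps and sits fully home on the collar. Keep pressing after the click, and finish while still holding the cap down with a steady push of roughly 10 N; do not let go or back off at the end. Leave the other things around where they are.

Things in the scene. Friction and masses are not known exactly. Their poses are not given: they have to be found in the camera images.
- bottle: Blue squeeze bottle, 62 mm across, fixed upright in a black suction-foot holder (foot 90 mm, cup 71 mm across and 38 mm high); it cannot move. Origin: centre of the holder's underside on the board, z up along the bottle's axis. The shoulder narrows to a blue collar 40 mm across, its flat top 92 mm above the origin; a white neck 22 mm across rises 14 mm above the collar.
- bottle_seat (a point): Centre of the collar's flat top, 92 mm above the board on the bottle's axis, z up: where the centre of the cap's underside lies when home. Four sprung round bumps on the neck (at its +-x and +-y) stick out to 14.5 mm from the axis, centred 8 mm above this point; they give way inward to let the cap's bead pass.
- pour_insert (a joint): White pour insert in the neck, 12 mm high: a 21 mm flange that tapers to a spout with a flat end 9 mm across. Value in m: 0 = 7 mm proud of the neck, 0.007 = fully home against a hard stop; starts between 0 and 0.003. It slides straight down against about 5 N of friction and stays where it is left.
- insert_tip (a point): Centre of the flat top end of the pour insert's spout; 118 mm above the board's top when the insert is home, up to 125 mm when proud.
- snap_cap: Loose blue ribbed snap cap, 42 mm in diameter, 32 mm high, about 30 g, standing mouth down on the board; grip it on the skirt. Origin: centre of its underside (the open mouth), z up to the closed flat top. Inside, 28 mm deep and 32 mm wide, with a rounded bead in the lowest 5 mm that narrows the mouth to 25 mm.
- cap_top (a point): Centre of the cap's flat top, 32 mm above its origin. On the neck the cap first rests on the bumps about 9 mm above the collar; a downward push of roughly 8 to 12 N takes it past them, then the resistance drops (the click) and it goes down onto the collar. It may be pushed in the grip or from above on this top.
- board: Light wooden cutting board, 250 (x) by 400 (y) mm, fixed; origin under its centre, its flat top 16 mm above the origin, 12 mm above z = 0. Bottle, snap cap, matchbox and black cap stand on it. Beyond the board to the left a wall shelf hangs about 0.45 m above the worktop (x over 0.45, y over 0.15).
- mill_1: Bystander: small salt-and-pepper mill with grey top, 44x44x90 mm, origin under its centre.
- spice_jar_1: Bystander: spice jar with dark lid, 44x44x96 mm, origin under its centre.
- garlic_1: Bystander: garlic bulb, 48x50x51 mm, origin under its centre.
- matchbox: Bystander: blue matchbox, 36x52x14 mm, origin under its centre.
- cap_black: Bystander: small black screw cap, 30 mm across, 19 mm high, not for this bottle; origin under its centre.

How it is judged:
On the way, in this order (a step that is already met when the one before it is completed fails the run):
1. the pour insert is pushed home (within 1.5 mm of its stop) while the cap is still away from the bottle (value of joint pour_insert above 0.0055 m and horizontal distance between snap_cap and bottle_seat above 0.05 m), for 0.1 s.
2. the cap has snapped past the bumps, sits on the collar and the robot keeps pressing it down (z of snap_cap in the frame of bottle_seat between -0.003 and 0.002 m and horizontal distance between snap_cap and bottle_seat below 0.003 m and angle between the z axis of snap_cap and the z axis of bottle_seat, either way round below 0.1 rad and angle between snap_cap's own z axis and vertical below 0.2 rad and contact force between snap_cap and bottle above 4 N and contact force between the fingers and snap_cap above 4 N), for 0.5 s.
At the end, for the whole second after the job is handed in: The insert is within 1.5 mm of its stop; the cap sits on the collar (underside within 2 mm of the collar top, centred within 3 mm, upright within 0.1 rad), still, and the robot's fingers are on the cap and press it against the bottle with more than 4 N through the last second (all of step 2 and value of joint pour_insert above 0.0055 m and linear speed of snap_cap below 0.02 m/s); the arm keeps its last pose, push and grip.
It fails at once if a bystander moved more than 30 mm (distance of any of mill_1, spice_jar_1, garlic_1, matchbox, cap_black from where it was at the start of the episode above 0.03 m).
It fails at once if a bystander was tipped over (angle between any of mill_1, spice_jar_1, matchbox, cap_black's own z axis and vertical above 0.5 rad).
It also fails if it takes over 69 s, if anything falls off the work surface, if the arm or the gripper's body presses on something with over 40 N, if the wrist force passes 120 N, or if a joint passes its speed limit or range.

## Working session

There is one attempt and no reset: what is moved stays moved. The work goes in short steps, Python scripts to look and compute and a shell command to move; the robot and the scene stay as the last step left them, time stands still between calls to the robot, and variables do not carry over. Pictures are saved under pics/ and viewed, at most 10 in all, crops included, and the job is handed in when it is done.

```bash
ls; mkdir -p pics
python3 - <<'E'
from bench import ctrl, cam
import cv2
for n in("side","top"):
    cv2.imwrite(f"pics/{n}0.png",cam.snapshot(n)[:,:,::-1]); p=cam.camera_params(n); print(n,p)
print(ctrl.observe(),ctrl.hold_point_z)
E
```

```text
bench.py
drive.py
pics
side {'intrinsics': array([[445.28375857,   0.        , 325.3747624 ],
       [  0.        , 445.28375857, 206.56224402],
       [  0.        ,   0.        ,   1.        ]]), 'T': array([[ 0.99497523,  0.03163821, -0.09499108,  0.41675646],
       [-0.09845687,  0.4814632 , -0.87091873, -0.94166495],
       [ 0.0181804 ,  0.87589509,  0.48215896,  0.50673028],
       [ 0.        ,  0.        ,  0.        ,  1.        ]])}
top {'intrinsics': array([[395.97225355,   0.        , 314.93645569],
       [  0.        , 395.97225355, 198.81564134],
       [  0.        ,   0.        ,   1.        ]]), 'T': array([[-0.00338168,  0.98262607, -0.18556552,  0.3503469 ],
       [-0.99976636, -0.00728395, -0.02035136, -0.22357153],
       [-0.02134942,  0.18545334,  0.98242112,  1.00462014],
       [ 0.        ,  0.        ,  0.        ,  1.        ]])}
{'clock': 0.1, 'q': array([ 1.17364234e+00,  2.77023669e-01, -2.77340640e-02,  1.26800761e+00,
       -2.24670785e-05,  1.46739956e+00]), 'joint_vel': array([ 8.89335300e-05, -1.54311604e-03,  3.91839487e-03, -1.67428704e-03,
        5.04350837e-04,  1.20511405e-03]), 'effort': array([ 3.27332145e-04, -4.46708751e+01,  2.96128070e+01,  8.45002796e-03,
       -9.45983379e-05, -1.38077155e-06]), 'ee_pos': array([0.18068053, 0.59749918, 0.19129681]), 'tcp_rot': array([-4.59707013e-01, -3.10730393e+00,  3.00484788e-03]), 'wrist_force': array([-0.24037698,  0.44604854, -0.60364372]), 'torque': array([0.00703546, 0.01220722, 0.00116009]), 'finger_force': 0.0, 'finger_gap': 0.0855428187972762} 0.0187
```

View pics/side0.png

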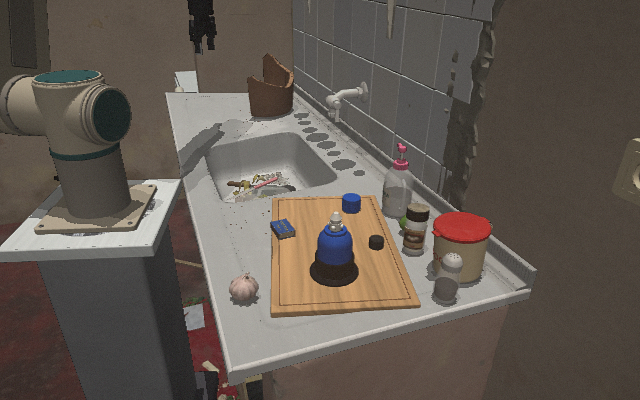

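View pics/top0.png

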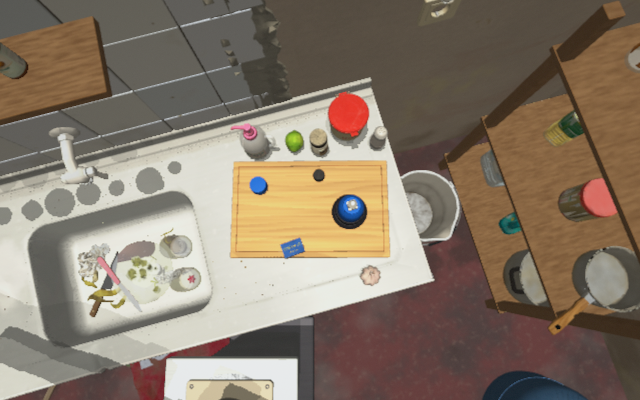

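The side view shows the bottle at about (335,250) with its white insert tip near (336,214), and the blue cap at (351,203). In the top view the cap is at (258,185), the bottle at (350,210) and the insert at (352,205).

```bash
cat > h.py <<'E'
import numpy as np, cv2
from bench import ctrl, cam
from scipy.spatial.transform import Rotation as R
def ray(n,u,v):
    p=cam.camera_params(n);K=p["intrinsics"];T=p["T"]
    d=np.array([(u-K[0,2])/K[0,0],-(v-K[1,2])/K[1,1],-1]);return T[:3,3],T[:3,:3]@d
def onz(n,u,v,z):
    o,d=ray(n,u,v);return o+d*(z-o[2])/d[2]
def tri(a,b):
    (o,d),(p,e)=ray("side",*a),ray("top",*b)
    s=np.linalg.lstsq(np.c_[d,-e],p-o,rcond=None)[0];A=o+d*s[0];B=p+e*s[1];return (A+B)/2,np.linalg.norm(A-B)
def proj(n,P):
    p=cam.camera_params(n);q=p["T"][:3,:3].T@(np.array(P)-p["T"][:3,3]);K=p["intrinsics"]
    return K[0,2]+K[0,0]*q[0]/-q[2],K[1,2]-K[1,1]*q[1]/-q[2]
def totool(target):  # TCP displacement in tool axes
    o=ctrl.observe();r=R.from_rotvec(o["tcp_rot"]);return r.inv().apply(np.array(target)-o["ee_pos"])
def blobs(n,m,box,mn=4):
    x0,y0,x1,y1=box;k=np.zeros_like(m,dtype=np.uint8);k[y0:y1,x0:x1]=m[y0:y1,x0:x1]
    c,l,s,ce=cv2.connectedComponentsWithStats(k)
    return [(s[i].tolist(),ce[i].round(1).tolist()) for i in range(1,c) if s[i,4]>=mn]
E
python3 - <<'E'
from h import *
S=cv2.imread("pics/side0.png");T=cv2.imread("pics/top0.png")
def blue(I):
    h=cv2.cvtColor(I,cv2.COLOR_BGR2HSV);return (h[...,0]>100)&(h[...,0]<130)&(h[...,1]>130)&(h[...,2]>50)
def white(I):
    h=cv2.cvtColor(I,cv2.COLOR_BGR2HSV);return (h[...,1]<90)&(h[...,2]>110)
print("cap",blobs("s",blue(S),(335,185,370,220)),blobs("t",blue(T),(240,170,280,205)))
print("wh",blobs("s",white(S),(322,205,350,232)),blobs("t",white(T),(335,192,365,222)))
print("bottle",blobs("t",blue(T),(330,185,375,235)),blobs("s",blue(S),(310,205,365,290)))
a=np.hstack([cv2.resize(S[190:290,295:375],None,fx=5,fy=5,interpolation=0),cv2.resize(T[180:240,325:385][:, :],None,fx=6,fy=6,interpolation=0)[:500] if 0 else cv2.resize(cv2.copyMakeBorder(T[165:240,235:295],0,25,0,0,0),None,fx=3,fy=5,interpolation=0)])
b=cv2.resize(T[185:235,320:380],None,fx=4,fy=4,interpolation=0)
o=np.zeros((500,800,3),np.uint8);o[:,:400]=cv2.resize(S[190:290,295:375],None,fx=5,fy=5,interpolation=0)
o[:250,400:700]=cv2.resize(T[185:235,320:380],None,fx=5,fy=5,interpolation=0)
o[250:,400:650]=cv2.resize(T[160:210,233:283],None,fx=5,fy=5,interpolation=0)
cv2.imwrite("pics/c.png",o)
E
```

```text
cap [([342, 193, 18, 13, 127], [351.0, 197.4]), ([342, 201, 2, 6, 8], [342.2, 204.0])] [([250, 177, 17, 17, 219], [258.1, 185.2])]
wh [([327, 211, 20, 20, 184], [335.6, 221.1])] [([354, 195, 9, 6, 9], [358.0, 197.0]), ([346, 199, 12, 12, 97], [351.5, 204.5])]
bottle [([338, 195, 27, 27, 452], [350.0, 208.8])] [([342, 205, 2, 2, 4], [342.5, 205.5]), ([318, 225, 33, 25, 433], [334.6, 238.2])]
```

View pics/c.png

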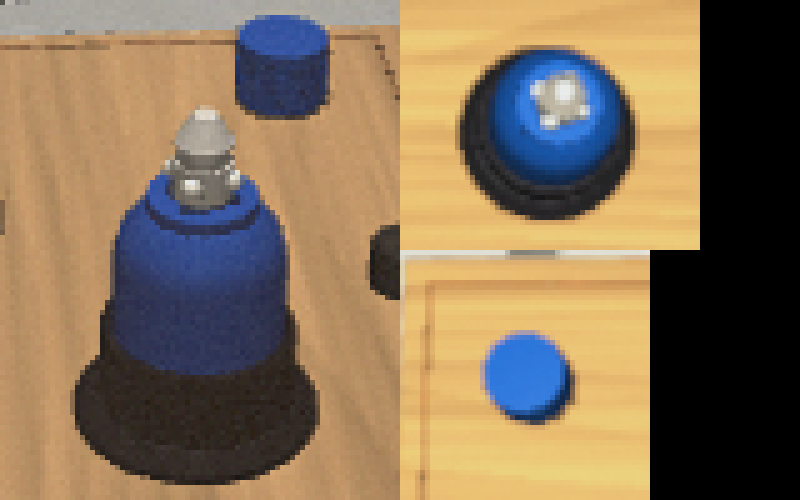

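Run:
```python
from h import *
print("tip tri",tri((335.7,212.1),(352.5,202.5)))
for z in (.135,.137):print("tip top z",z,onz("top",352.5,202.5,z),onz("side",335.7,212.1,z))
print("foot top",onz("top",348.9,210.9,.014))
print("collar side", onz("side",295+203/5-.5,190+193/5-.5,.104))
print("cap tri",tri((350.9,196.7),(257.5,183.9)),onz("top",257.5,183.9,.044),onz("side",350.9,196.7,.044))
S=cv2.imread("pics/side0.png")
print("black",onz("top",319,174.5,.031),"match",onz("top",292,248,.026))
print("mill",onz("top",379,132,.09),"jar",onz("top",318,135,.096))
```

```text
tip tri (array([ 0.50576582, -0.28926065,  0.13416622]), np.float64(3.7368905731448574e-05))
tip top z 0.135 [ 0.5056359  -0.28919858  0.135     ] [ 0.5055475  -0.29072591  0.135     ]
tip top z 0.137 [ 0.50527876 -0.28904765  0.137     ] [ 0.50506978 -0.29422812  0.137     ]
foot top [ 0.50574547 -0.28879701  0.014     ]
collar side [ 0.50526759 -0.29201287  0.104     ]
cap tri (array([ 0.57080027, -0.06014222,  0.0421334 ]), np.float64(0.0006960006553682625)) [ 0.57072849 -0.06046642  0.044     ] [ 0.56981885 -0.06380478  0.044     ]
black [ 0.59681776 -0.21390375  0.031     ] match [ 0.41243066 -0.1464227   0.026     ]
mill [ 0.68648515 -0.36022854  0.09      ] jar [ 0.67833699 -0.21265844  0.096     ]
```

```bash
python3 drive.py '[[-0.0284,-0.0378,0,0,0,0],[-0.0284,-0.0378,0,0,0,0],[-0.0284,-0.0378,0,0,0,0],[-0.0284,-0.0378,0,0,0,0],[-0.0284,-0.0378,0,0,0,0],[-0.0284,-0.0378,0,0,0,0],[-0.0284,-0.0378,0,0,0,0],[-0.0284,-0.0378,0,0,0,0],[-0.0284,-0.0378,0,0,0,0],[-0.0284,-0.0378,0,0,0,0]]' 0; python3 drive.py '[[-0.0284,-0.0378,0,0,0,0],[-0.0284,-0.0378,0,0,0,0],[-0.0284,-0.0378,0,0,0,0],[-0.0284,-0.0378,0,0,0,0],[-0.0284,-0.0378,0,0,0,0],[-0.0284,-0.0378,0,0,0,0],[-0.0284,-0.0378,0,0,0,0],[-0.0284,-0.0378,0,0,0,0],[-0.0284,-0.0378,0,0,0,0],[0,0,0,0,0,0]]'
python3 - <<'E'
from h import *
print(totool([.5055,-.2893,.145]),ctrl.observe())
E
```

```text
clock: 1.1
ee_pos: [0.3432, 0.1524, 0.1921]
tcp_rot: [0.459, 3.108, 0.0]
wrist_force: [1.6, 0.8, 0.7]
finger_gap: 0.0
finger_force: 0.0
clock: 2.1
ee_pos: [0.4914, -0.2508, 0.1916]
tcp_rot: [0.467, 3.105, -0.003]
wrist_force: [-0.9, 1.2, -0.1]
finger_gap: 0.0001
finger_force: 0.0
[-0.02475484 -0.03252765  0.04668852] {'clock': 2.1, 'q': array([-0.58841392,  0.1456318 , -0.1906712 ,  1.23215282, -0.00125555,
       -0.28974877]), 'joint_vel': array([ 0.05156904, -0.05026045, -0.0682339 ,  0.06905226,  0.03829197,
        0.03196756]), 'effort': array([ -1.27761416, -35.51776528,  29.8302716 ,  -0.43962616,
        -0.18534971,  -0.16068064]), 'ee_pos': array([ 0.4913539 , -0.25081905,  0.19158082]), 'tcp_rot': array([ 0.46716663,  3.10505939, -0.00334634]), 'wrist_force': array([-0.9297247 ,  1.23709109, -0.07930031]), 'torque': array([ 0.03335297,  0.01001512, -0.01572327]), 'finger_force': 0.0, 'finger_gap': 6.0541435769457955e-05}
```

```bash
python3 drive.py '[[-0.0125,-0.0163,0,0,0,0],[-0.0125,-0.0163,0,0,0,0],[0,0,0.02,0,0,0],[0,0,0.02,0,0,0],[0,0,0,0,0,0],[0,0,0,0,0,0]]'
python3 - <<'E'
from h import *
print(totool([.5055,-.2893,.13]))
for n in("side","top"):cv2.imwrite(f"pics/{n}1.png",cam.snapshot(n)[:,:,::-1])
S=cv2.imread("pics/side1.png");T=cv2.imread("pics/top1.png")
o=np.zeros((500,800,3),np.uint8);o[:,:400]=cv2.resize(S[170:270,295:375],None,fx=5,fy=5,interpolation=0)
o[:,400:]=cv2.resize(T[155:255,310:390],None,fx=5,fy=5,interpolation=0)
cv2.imwrite("pics/c1.png",o)
E
```

```text
clock: 2.7
ee_pos: [0.5033, -0.283, 0.1519]
tcp_rot: [-0.459, -3.106, -0.002]
wrist_force: [-0.6, 0.1, 1.0]
finger_gap: 0.0002
finger_force: 0.0
[-0.00396914 -0.00537586  0.02188347]
```

View pics/c1.png

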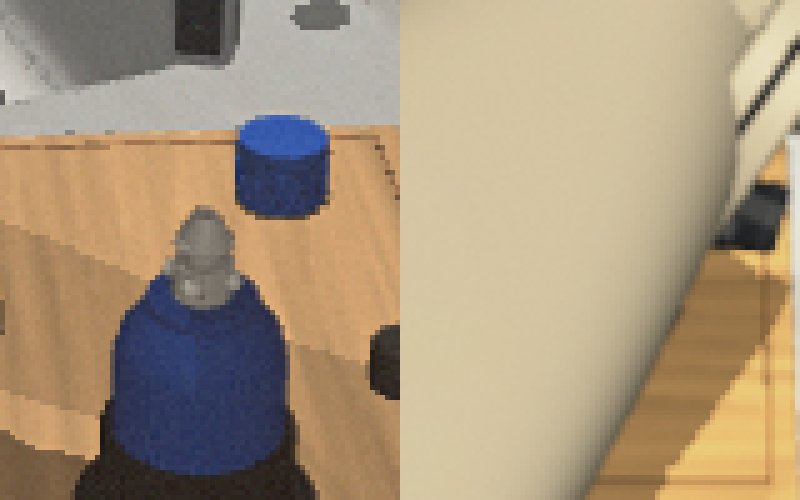

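The crop shows the insert tip at side pixel (336,212), and a grey and dark gripper part ending near (335,181), higher than I expected for the tips. I'll check it against the TCP projection.

Run:
```python
from h import *
o=ctrl.observe();print(o["ee_pos"],o["clock"],proj("side",o["ee_pos"]),proj("side",o["ee_pos"]+[0,0,.04]),proj("side",[.5055,-.2893,.135]))
S=cv2.imread("pics/side1.png");cv2.imwrite("pics/c2.png",cv2.resize(S[60:260,240:440],None,fx=3,fy=3))
```

```text
[ 0.50449401 -0.28394529  0.15339373] 2.8 (np.float64(334.9235998250132), np.float64(200.6620541628143)) (np.float64(335.6173408728771), np.float64(179.2007509804888)) (np.float64(335.57254584578254), np.float64(211.68736061982003))
```

View pics/c2.png

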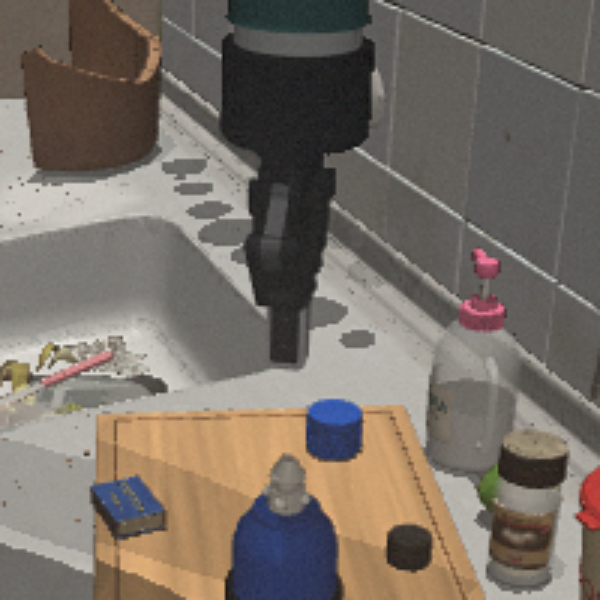

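The finger tip appears at side (335,181), but the reported TCP projects to (335,201). I'll take a new picture and difference it against the first one.

Run:
```python
from h import *
o=ctrl.observe();I=cam.snapshot("side")[:,:,::-1];cv2.imwrite("pics/side2.png",I)
S=cv2.imread("pics/side0.png")
print(o["ee_pos"],proj("side",o["ee_pos"]))
d=np.abs(I.astype(int)-S).max(2)
print("rows around tip, col 325..345"); 
for r in range(174,208,2):print(r,d[r,324:348:2],I[r,334],S[r,334])
```

```text
[ 0.50449401 -0.28394529  0.15339373] (np.float64(334.9235998250132), np.float64(200.6620541628143))
rows around tip, col 325..345
174 [  3   6  13   5  60  55  78 129  90  81  20  13] [40 44 51] [95 96 97]
176 [  5   7   8   3  53  55  55 125  81  83  20   8] [44 45 49] [ 96 100 103]
178 [  5   6   4   2  59  53  71 110  83  83  21  14] [41 42 45] [93 95 98]
180 [  2   7  10   8   4  26  77 103  71  47  12  15] [ 96 100 100] [121 124 126]
182 [ 8  3  7  8 13  9 32 49 32 16  8 13] [155 157 161] [159 166 170]
184 [ 8 12 13 15 11 10 14 20 15 14 12 14] [175 182 183] [165 173 173]
186 [14 11 12 14 15 13 11 15 15 11 12 10] [173 180 182] [162 168 169]
188 [10 14 14 13 11 13 11 18  9 11 10 12] [175 180 183] [163 167 172]
190 [14 12 14 12 12 10  9 15  9 14  9 16] [173 178 183] [165 168 173]
192 [12 16 12 13 12 13 13 15 16 15 12 11] [172 180 183] [162 167 171]
194 [ 9 17 11 13 15 11 14 13 16 11  9  8] [172 177 183] [162 168 172]
196 [11 10 13 15 17 10 14 13  7  9 10 11] [138 180 213] [132 172 203]
198 [12 14  9 11  7  9  7  9 10 10 18 13] [ 92 132 174] [ 91 127 165]
200 [16 12 16 12 15 11 11 13 12  4  5 10] [114 165 210] [108 155 199]
202 [ 8 14 12 11 15 15 12 15 15  5  9  5] [115 164 213] [108 155 198]
204 [14 11 15  9  9 10 16 12 11  8  4 11] [117 167 211] [112 157 202]
206 [14 13 14 14 11 11  9 16 19  8  8  8] [115 163 212] [111 157 201]
```

```bash
python3 drive.py '[[0,0,0,0,0,0],[0,0,0,0,0,0],[0,0,0,0,0,0]]'
python3 - <<'E'
from h import *
o=ctrl.observe();I=cam.snapshot("side")[:,:,::-1];cv2.imwrite("pics/side3.png",I)
S=cv2.imread("pics/side0.png");J=cv2.imread("pics/side2.png")
print(o["ee_pos"],o["q"],proj("side",o["ee_pos"]))
d=np.abs(I.astype(int)-S).max(2)
for r in range(176,208,3):print(r,d[r,324:348:2])
p=[.6,-.5]
E
```

```text
clock: 3.15
ee_pos: [0.5042, -0.2841, 0.1528]
tcp_rot: [0.46, 3.107, -0.001]
wrist_force: [-0.6, -0.2, 0.7]
finger_gap: 0.0003
finger_force: 0.0
[ 0.50422005 -0.28405661  0.15279205] [-6.24719184e-01  2.18101042e-01 -1.86616118e-01  1.16528879e+00
 -9.57873438e-06 -3.30973921e-01] (np.float64(334.7600170811433), np.float64(201.01244265699606))
176 [  9   2   6  19  51  53  45 123  63  85  17  12]
179 [  7   8   6   5  53  51  86 125  72  80  15   7]
182 [ 6  6  8  6 31 53 64 67 72 15 15 12]
185 [16 13 14 14 12 10 10 15 10 12  9 12]
188 [13 14 15 13 15 12  8 17 10 15 13 10]
191 [12 12 12 14 13 11 13 12 13 17 12 15]
194 [ 7 16 13 11 14 11 13 13 16 11 11 10]
197 [11 12 12 16 15 17 14 11 14  8  5  9]
200 [13 12 15  9 13 16  8 12 11  5  7  9]
203 [10 10 15 16 16 14 12 10 12  4  6  1]
206 [12 10 19 11 13 10  9 17 16 10  8  7]
```

Run:
```python
from h import *
print("base",proj("side",[0,0,0]),proj("top",[0,0,0]))
b=np.array([.125,.2])
S=cv2.imread("pics/side0.png");T=cv2.imread("pics/top3.png") if 0 else cam.snapshot("top")[:,:,::-1].copy()
# board corners measured in side/top pictures, on z=.012
for n,c in(("side",[(272,197),(373,196),(419,306),(272,313)]),("top",[(232,162),(387,161),(389,257),(231,257)])):
    print(n,[onz(n,*p,.012)[:2].round(3) for p in c])
I=cv2.imread("pics/side3.png");o=np.zeros((600,800,3),np.uint8)
o[:,:400]=cv2.resize(I[60:210,280:380],None,fx=4,fy=4);o[:250,400:]=cv2.resize(T,(400,250))
o[250:,400:]=cv2.resize(I[0:350,200:600],(400,350));cv2.imwrite("pics/c3.png",o)
```

```text
base (np.float64(100.92399229600244), np.float64(208.14853886167782)) (np.float64(229.08036774579784), np.float64(426.2699470665648))
side [array([0.392, 0.007]), array([ 0.634, -0.003]), array([ 0.635, -0.396]), array([ 0.394, -0.394])]
top [array([0.637, 0.013]), array([ 0.636, -0.39 ]), array([ 0.39 , -0.386]), array([0.392, 0.007])]
```

View pics/c3.png

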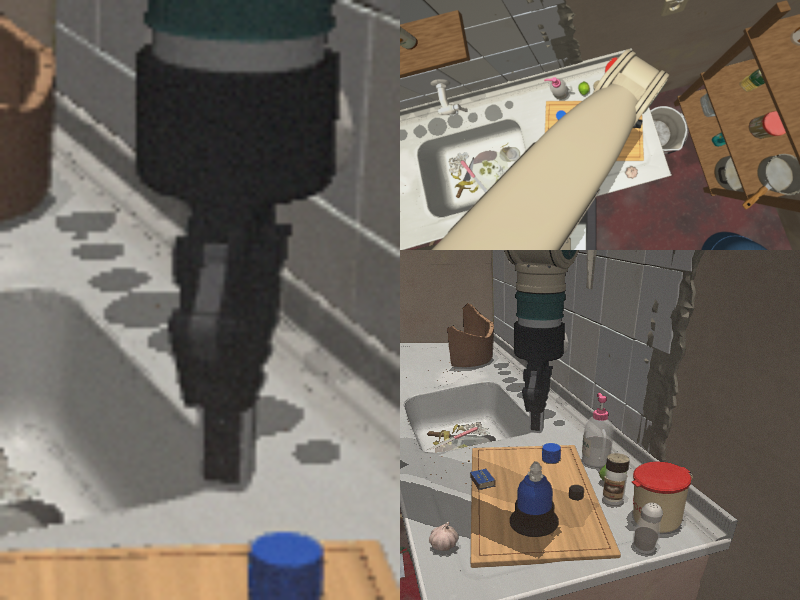

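The pads show at their full length of about 40 mm and end at side (336,182), about 18 px above the reported TCP. I'll centre the tool and descend in small steps, using contact force as the reference.

```bash
python3 drive.py '[[-0.0027,-0.0046,0,0,0,0],[0,0,0.004,0,0,0],[0,0,0.004,0,0,0],[0,0,0.002,0,0,0],[0,0,0,0,0,0]]'; python3 drive.py '[[0,0,0.002,0,0,0],[0,0,0.002,0,0,0],[0,0,0,0,0,0]]';python3 - <<'E'
from h import *
o=ctrl.observe();I=cam.snapshot("side")[:,:,::-1];cv2.imwrite("pics/side4.png",I)
S=cv2.imread("pics/side0.png")
print(o["ee_pos"],totool([.5055,-.2893,.13]),proj("side",o["ee_pos"]))
d=np.abs(I.astype(int)-S).max(2)
for r in range(176,210,3):print(r,d[r,324:348:2])
E
```

```text
clock: 3.75
ee_pos: [0.5047, -0.2887, 0.1415]
tcp_rot: [-0.46, -3.106, -0.001]
wrist_force: [-0.3, -1.7, 1.0]
finger_gap: 0.0
finger_force: 0.0
clock: 4.05
ee_pos: [0.505, -0.2889, 0.138]
tcp_rot: [-0.46, -3.107, -0.0]
wrist_force: [-0.6, 0.3, 0.2]
finger_gap: 0.0006
finger_force: 0.0
[ 0.50504215 -0.28889559  0.13799385] [-0.00044174 -0.00018767  0.00816947] (np.float64(335.3277149076507), np.float64(210.0415053056229))
176 [  4   2  12   3  60  59  55 123 118  71  65  15]
179 [ 13   6   4   7  51  55  83 119 119  69  48  12]
182 [  7   7   6  19 123 125 123 121 110  73  35  10]
185 [ 17  11  16  77 127 124 128 124 109  73  11  17]
188 [ 12  13  18  72 131 132 123 123  98  67  18   6]
191 [16 10  8 12 56 77 76 73 79 26 12 17]
194 [11 17 14 13 17 12 15 11 21 15 12  9]
197 [13 18 15 16 19 16 13 16 15  9  6  8]
200 [15 16 15 12 18 13 11 13 10  5  2  9]
203 [13 15 17 14 17 18 15 13 12  5  4  5]
206 [ 8 14 19 13 15 12 13 17 15  9  7 10]
209 [15 13 17 11 12 14 14 12 16  3  5  8]
```

```bash
for i in 1 2 3 4 5; do python3 drive.py '[[0,0,0.002,0,0,0],[0,0,0.002,0,0,0],[0,0,0,0,0,0]]' | grep -E "ee_pos|wrist"; done
```

```text
ee_pos: [0.505, -0.2889, 0.1339]
wrist_force: [0.3, 0.3, 0.3]
ee_pos: [0.505, -0.2889, 0.1299]
wrist_force: [0.4, -0.1, -0.3]
ee_pos: [0.505, -0.2889, 0.1259]
wrist_force: [0.8, 0.2, -0.6]
ee_pos: [0.505, -0.2889, 0.1219]
wrist_force: [0.8, 0.2, 0.2]
ee_pos: [0.5049, -0.2889, 0.1179]
wrist_force: [0.0, 0.7, 1.0]
```

Run:
```python
from h import *
I=cam.snapshot("side")[:,:,::-1];cv2.imwrite("pics/side5.png",I)
cv2.imwrite("pics/c5.png",cv2.resize(I[140:260,280:400],None,fx=5,fy=5,interpolation=0))
```

```text
(no output)
```

View pics/c5.png

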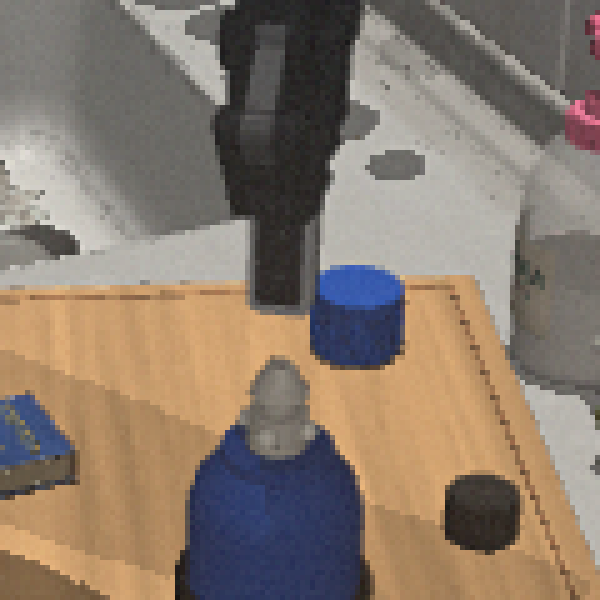

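The tip is now at side (335.5,201.5) and the insert top at (335.3,211.5). The fingers sit right above the spout, about 19 mm clear, so the real tips are about 33 mm above the reported TCP. I'll keep going to contact.

```bash
for i in 1 2 3; do python3 drive.py '[[0,0,0.002,0,0,0],[0,0,0.002,0,0,0],[0,0,0,0,0,0]]' | grep -E "ee_pos|wrist"; done;  python3 drive.py '[[0,0,0.001,0,0,0],[0,0,0.001,0,0,0],[0,0,0,0,0,0]]' | grep -E "ee_pos|wrist"; python3 drive.py '[[0,0,0.001,0,0,0],[0,0,0.001,0,0,0],[0,0,0,0,0,0]]' | grep -E "ee_pos|wrist"
```

```text
ee_pos: [0.505, -0.2889, 0.1139]
wrist_force: [-0.2, -0.2, 0.7]
ee_pos: [0.505, -0.2889, 0.1099]
wrist_force: [-0.0, 0.6, 0.1]
ee_pos: [0.505, -0.2889, 0.1059]
wrist_force: [-0.8, 0.1, -0.1]
ee_pos: [0.5051, -0.289, 0.1042]
wrist_force: [0.0, 0.3, -1.0]
ee_pos: [0.5051, -0.289, 0.1021]
wrist_force: [0.9, -0.1, 0.2]
```

```bash
for i in 1 2 3; do python3 drive.py '[[0,0,0.001,0,0,0],[0,0,0.001,0,0,0],[0,0,0,0,0,0]]' | grep -E "ee_pos|wrist"; done
python3 - <<'E'
from h import *
I=cam.snapshot("side")[:,:,::-1];cv2.imwrite("pics/side6.png",I)
J=cv2.imread("pics/side0.png")
for r in range(198,222):print(r,I[r,330:342:2].mean(1).round(),I[r,336])
E
```

```text
ee_pos: [0.5051, -0.289, 0.1001]
wrist_force: [-0.1, 0.7, -0.3]
ee_pos: [0.5051, -0.289, 0.0981]
wrist_force: [0.8, -0.4, -0.1]
ee_pos: [0.5054, -0.2892, 0.0967]
wrist_force: [-1.3, 0.3, 1.8]
198 [96. 45. 49. 41. 41. 69.] [37 43 42]
199 [92. 45. 35. 41. 43. 88.] [35 42 47]
200 [97. 48. 37. 45. 45. 86.] [41 46 48]
201 [97. 41. 45. 42. 42. 87.] [38 39 48]
202 [99. 45. 41. 47. 41. 92.] [43 45 54]
203 [95. 44. 41. 41. 41. 88.] [36 41 45]
204 [97. 43. 44. 40. 42. 88.] [36 38 46]
205 [ 94.  43.  43.  44.  46. 106.] [42 41 48]
206 [ 95.  42.  44.  42.  38. 106.] [39 41 46]
207 [ 96.  46.  45.  42.  41. 104.] [39 39 49]
208 [ 98.  44.  44.  48.  42. 104.] [45 47 53]
209 [ 93.  43.  43.  44.  39. 108.] [41 42 50]
210 [ 97.  43.  38.  41.  43. 105.] [35 40 47]
211 [ 96.  37.  39.  40.  39. 102.] [35 38 47]
212 [ 92. 101.  83.  81.  52. 103.] [79 81 84]
213 [146. 115.  99. 101. 101. 101.] [ 99 102 103]
214 [170.  92. 120. 121. 105. 131.] [115 121 127]
215 [168.  98. 121. 132. 117. 127.] [121 133 141]
216 [121. 106. 122. 131. 117. 101.] [123 132 138]
217 [110. 113. 122. 132. 116. 104.] [123 133 141]
218 [104. 117. 123. 127. 122. 102.] [118 128 136]
219 [110. 120. 128. 128. 121. 107.] [118 130 137]
220 [112. 121. 124. 128. 119. 106.] [118 129 137]
221 [ 97.  97. 116. 116. 107.  96.] [109 117 122]
```

Contact is starting. I'll push down to the hard stop.

```bash
for i in 1 2 3 4 5 6; do python3 drive.py '[[0,0,0.001,0,0,0],[0,0,0,0,0,0]]' | grep -E "ee_pos|wrist"; done
```

```text
ee_pos: [0.5054, -0.2892, 0.0957]
wrist_force: [-1.4, 0.2, 4.9]
ee_pos: [0.5053, -0.2892, 0.0946]
wrist_force: [-1.8, 0.9, 4.8]
ee_pos: [0.5053, -0.2892, 0.0935]
wrist_force: [-1.4, 0.6, 4.6]
ee_pos: [0.5053, -0.2892, 0.0924]
wrist_force: [-0.5, 0.0, 4.8]
ee_pos: [0.5053, -0.2892, 0.0913]
wrist_force: [-0.2, 0.8, 3.9]
ee_pos: [0.5054, -0.2892, 0.0909]
wrist_force: [-2.8, 0.1, 7.6]
```

```bash
for i in 1 2 3; do python3 drive.py '[[0,0,0.001,0,0,0],[0,0,0,0,0,0]]' | grep -E "ee_pos|wrist"; done
```

```text
ee_pos: [0.5054, -0.2893, 0.0908]
wrist_force: [-2.8, 2.8, 11.1]
ee_pos: [0.5055, -0.2893, 0.0907]
wrist_force: [-4.3, 3.3, 16.7]
ee_pos: [0.5055, -0.2894, 0.0906]
wrist_force: [-5.5, 4.6, 20.7]
```

The insert is home: about 5 N while sliding, then a steep rise at reported z = 0.0909, which corresponds to a true 0.130. So the real tip is 39 mm above the reported TCP. Next is the cap.

```bash
python3 drive.py '[[0,0,-0.03,0,0,0],[0,0,-0.035,0,0,0],[0.0006,0.0396,0,0,0,0],[0.0006,0.0396,0,0,0,0],[0.0006,0.0396,0,0,0,0],[0.0006,0.0396,0,0,0,0],[0.0006,0.0396,0,0,0,0],[0.0006,0.0396,0,0,0,0],[0,0,0,0,0,0],[0,0,0,0,0,0]]' 0.065
python3 - <<'E'
from h import *
print(totool([.5705,-.0607,.05]))
I=cam.snapshot("side")[:,:,::-1];T=cam.snapshot("top")[:,:,::-1]
o=ctrl.observe()["ee_pos"];print(o,proj("side",o+[0,0,.039]),proj("side",[.5705,-.0607,.044]))
c=np.zeros((500,800,3),np.uint8);c[:,:400]=cv2.resize(I[130:230,310:390],None,fx=5,fy=5,interpolation=0)
c[:,400:]=cv2.resize(T[100:300,200:360],None,fx=2.5,fy=2.5);cv2.imwrite("pics/c7.png",c);cv2.imwrite("pics/side7.png",I)
E
```

```text
clock: 10.9
ee_pos: [0.5703, -0.0599, 0.1514]
tcp_rot: [-0.456, -3.107, 0.001]
wrist_force: [-0.4, -0.2, -0.3]
finger_gap: 0.0651
finger_force: 0.0
[-0.00054542 -0.00067493  0.10138609]
[ 0.57016746 -0.06132133  0.15169313] (np.float64(354.09436036742966), np.float64(134.12184806474727)) (np.float64(350.9945226386222), np.float64(196.0552831279304))
```

View pics/c7.png

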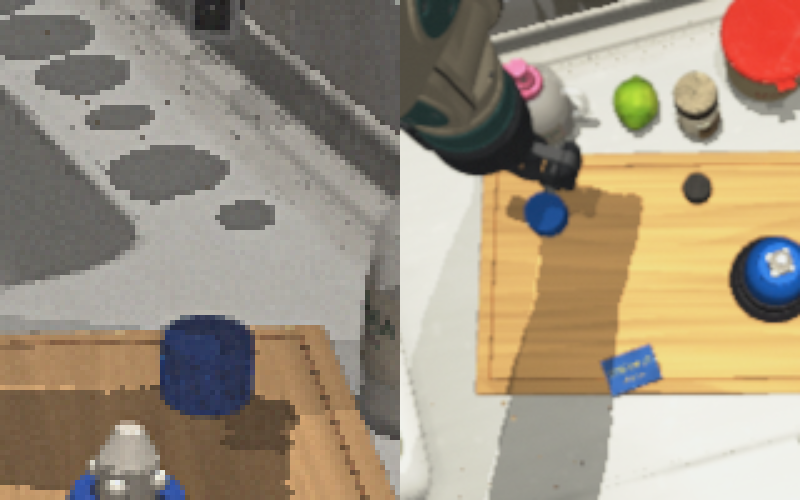

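The top view shows the visible finger at about (264,166) with the cap at (258,185). The side view shows the finger tip at about (352,135) and the cap at (351,203). I'll check both against projections.

Run:
```python
from h import *
c=np.array([.5702,-.0613,.0])
y=np.array([.289,.957,0])
for z in(.152,.19,.205):
    for s in(-1,0,1):
        P=c+s*.042*y+[0,0,z];print(z,s,[np.round(proj(n,P),1) for n in("side","top")])
I=cv2.imread("pics/side7.png");print(I[124:142,345:360:2].mean(2).round().astype(int))
```

```text
0.152 -1 [array([350.4, 158.8]), array([267.8, 178.5])]
0.152 0 [array([353.2, 151.4]), array([249.9, 173.3])]
0.152 1 [array([355.9, 144.5]), array([232.1, 168.2])]
0.19 -1 [array([351.2, 141.3]), array([265.3, 174.3])]
0.19 0 [array([354.1, 134.4]), array([246.7, 168.9])]
0.19 1 [array([356.7, 128.1]), array([228.1, 163.6])]
0.205 -1 [array([351.6, 134.2]), array([264.3, 172.5])]
0.205 0 [array([354.4, 127.6]), array([245.3, 167. ])]
0.205 1 [array([357.1, 121.4]), array([226.4, 161.6])]
[[133 128  46  43  45  40  97  35]
 [ 80 118  35  39  39  39  93  36]
 [ 71  95  35  40  37  32  98  33]
 [ 70  82  38  39  36  38  96  94]
 [ 63  83  34  38  41  45  93  94]
 [ 65  81  36  39  36  44  91  97]
 [ 77  86  41  38  39  40  96  93]
 [ 68  94  35  46  38  43  94  93]
 [ 76  89  40  35  38  41  95  90]
 [ 80  91  37  38  36  44  99 134]
 [118  90  29  38  36  42  91 166]
 [141  97  37  37  32  44  90  90]
 [161 114  94  90  79  77  95  86]
 [161 149  88  95  97  93  90  83]
 [159 160 142  83  85  90  83  84]
 [157 162 121 125  74  74  81  81]
 [144 162 136  96  87  74  83  78]
 [141 110 136 136 140  79  80  81]]
```

```bash
python3 drive.py '[[-0.0005,-0.0007,0.03,0,0,0],[0,0,0.03,0,0,0],[0,0,0.03,0,0,0],[0,0,0.03,0,0,0],[0,0,0.03,0,0,0],[0,0,0,0,0,0],[0,0,0,0,0,0]]'
python3 - <<'E'
from h import *
I=cam.snapshot("side")[:,:,::-1];T=cam.snapshot("top")[:,:,::-1]
o=ctrl.observe()["ee_pos"];y=np.array([.289,.957,0])
print(o,totool([.5705,-.0607,-.026]),[np.round(proj("side",o-y*.04+[0,0,d]),1) for d in(.039,.048)])
c=np.zeros((500,800,3),np.uint8);c[:,:400]=cv2.resize(I[160:260,310:390],None,fx=5,fy=5,interpolation=0)
c[:,400:]=cv2.resize(T[140:240,220:300],None,fx=5,fy=5,interpolation=0);cv2.imwrite("pics/c8.png",c)
E
```

```text
clock: 11.7
ee_pos: [0.5702, -0.0625, 0.0022]
tcp_rot: [-0.462, -3.106, 0.0]
wrist_force: [0.7, 0.1, 1.5]
finger_gap: 0.065
finger_force: 0.0
[ 0.57249228 -0.06253287  0.00408892] [0.00253184 0.00116887 0.03008148] [array([349.4, 205. ]), array([349.5, 201.4])]
```

View pics/c8.png

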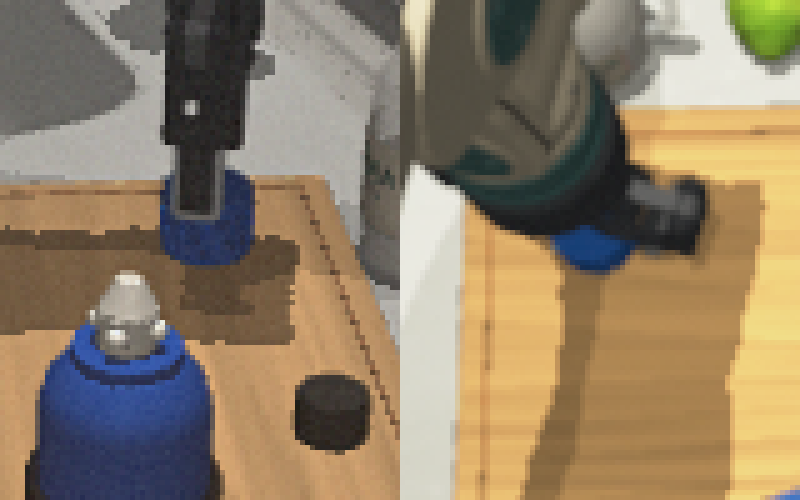

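The side view shows the near finger tip at (349,203), in front of the cap and matching the offset model, so the tips are at z of about 0.046. I'll go down another 26 mm and close.

```bash
python3 drive.py '[[0.001,0.0005,0.013,0,0,0],[0,0,0.013,0,0,0],[0,0,0,0,0,0],[0,0,0,0,0,0]]'; python3 drive.py '[[0,0,0,0,0,0],[0,0,0,0,0,0],[0,0,0,0,0,0],[0,0,0,0,0,0],[0,0,0,0,0,0],[0,0,0,0,0,0]]' 0
```

```text
clock: 12.2
ee_pos: [0.5692, -0.0604, -0.0244]
tcp_rot: [-0.459, -3.106, -0.0]
wrist_force: [1.3, 0.3, -0.1]
finger_gap: 0.0649
finger_force: 0.0
clock: 12.8
ee_pos: [0.5707, -0.0606, -0.0232]
tcp_rot: [0.459, 3.107, 0.001]
wrist_force: [0.3, 1.7, 3.5]
finger_gap: 0.0405
finger_force: 60.4
```

The cap is gripped with the gap at 40.5 mm and 60 N. Next I lift it and carry it to above the bottle.

```bash
python3 drive.py '[[0,0,-0.02,0,0,0],[0,0,-0.04,0,0,0],[0,0,-0.045,0,0,0],[0,0,-0.045,0,0,0],[-0.0006,-0.0396,0,0,0,0],[-0.0006,-0.0396,0,0,0,0],[-0.0006,-0.0396,0,0,0,0],[-0.0006,-0.0396,0,0,0,0],[-0.0006,-0.0396,0,0,0,0],[-0.0006,-0.0396,0,0,0,0]]'; python3 drive.py '[[0,0,0,0,0,0],[0,0,0,0,0,0],[0,0,0,0,0,0],[0,0,0,0,0,0]]'
python3 - <<'E'
from h import *
I=cam.snapshot("side")[:,:,::-1]
o=ctrl.observe();p=o["ee_pos"];print(p,totool([.5055,-.2893,.12]),o["finger_gap"])
print(proj("side",[.5055,-.2893,.104]),proj("side",[.5055,-.2893,.130]),proj("side",p+[0,0,.035]),proj("side",p+[0,0,.067]))
cv2.imwrite("pics/side9.png",I);cv2.imwrite("pics/c9.png",cv2.resize(I[140:270,280:390],None,fx=4.5,fy=4.5,interpolation=0))
E
```

```text
clock: 13.8
ee_pos: [0.5035, -0.2905, 0.1257]
tcp_rot: [-0.46, -3.107, 0.0]
wrist_force: [0.4, -1.2, -1.0]
finger_gap: 0.0404
finger_force: 60.6
clock: 14.2
ee_pos: [0.5047, -0.2879, 0.126]
tcp_rot: [-0.457, -3.107, -0.001]
wrist_force: [-0.4, -0.0, -1.0]
finger_gap: 0.0407
finger_force: 60.7
[ 0.50485798 -0.28793061  0.12613208] [-0.00101212 -0.00112767  0.00613138] 0.0407750263131374
(np.float64(335.0491914547164), np.float64(227.27453195615735)) (np.float64(335.48673822948876), np.float64(214.2429864824567)) (np.float64(335.5510746613866), np.float64(197.69149752917048)) (np.float64(336.12186955364814), np.float64(180.38161000559296))
```

View pics/c9.png

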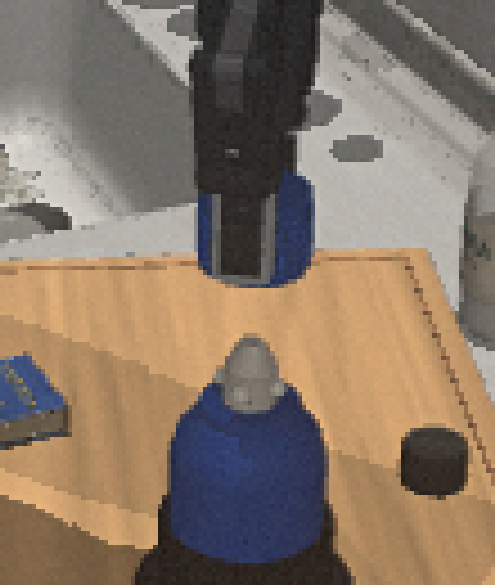

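Run:
```python
from h import *
I=cv2.imread("pics/side9.png");h=cv2.cvtColor(I,cv2.COLOR_BGR2HSV)
m=(h[...,0]>100)&(h[...,0]<130)&(h[...,1]>110)&(h[...,2]>40)
for r in range(182,206,2):
    c=np.flatnonzero(m[r,315:365])+315;print(r,c.min() if len(c) else 0,c.max() if len(c) else 0)
for c in (345,347,348):
    r=np.flatnonzero(m[170:208,c])+170;print(c,r.min(),r.max())
p=np.array([.5049,-.2879,.1611])
t=np.linspace(0,2*np.pi,73)
for dy in(-.004,0,.004):
    bot=np.array([proj("side",p+[.021*np.cos(a),.021*np.sin(a)+dy,0]) for a in t]);top=np.array([proj("side",p+[.021*np.cos(a),.021*np.sin(a)+dy,.032]) for a in t])
    A=np.r_[bot,top];print(dy,A.min(0),A.max(0),"bot cols",bot[:,0].min(),bot[:,0].max(),"bottom row at col346",bot[np.abs(bot[:,0]-346)<1][:,1].max())
T=cam.snapshot("top")[:,:,::-1];g=cv2.cvtColor(T,cv2.COLOR_BGR2HSV);k=(g[...,0]>100)&(g[...,0]<130)&(g[...,1]>130)&(g[...,2]>50)
print(blobs("t",k,(325,150,390,240)))
```

```text
182 342 347
184 324 348
186 324 348
188 324 347
190 324 347
192 324 348
194 324 347
196 324 348
198 325 347
200 326 346
202 340 342
204 0 0
345 179 201
347 180 198
348 184 196
-0.004 [323.23887039 176.00410959] [349.32798664 204.86090881] bot cols 323.2388703892383 348.478144582797 bottom row at col346 203.15463770396045
0 [323.01316716 174.99911312] [348.9723595  203.68787962] bot cols 323.01316715602223 348.1338841447314 bottom row at col346 201.61830089463194
0.004 [322.78956771 174.00344234] [348.62012082 202.52605406] bot cols 322.7895677063607 347.79283608009956 bottom row at col346 200.47710840700955
[]
```

The held cap's columns are 323.5 to 348.5, centred at 336.0 against 335.9 predicted from the TCP, so it is centred in the grip. I'll align it and descend, watching for lateral force.

```bash
python3 drive.py '[[-0.0007,-0.0012,0.006,0,0,0],[0,0,0.01,0,0,0],[0,0,0.005,0,0,0],[0,0,0,0,0,0],[0,0,0,0,0,0]]';  for i in 1 2 3 4 5; do python3 drive.py '[[0,0,0.002,0,0,0],[0,0,0.002,0,0,0],[0,0,0,0,0,0]]' | grep -E "ee_pos|wrist"; done
```

```text
clock: 14.8
ee_pos: [0.5047, -0.2903, 0.1048]
tcp_rot: [-0.46, -3.107, -0.001]
wrist_force: [-0.4, -0.2, 0.1]
finger_gap: 0.0406
finger_force: 60.7
ee_pos: [0.5049, -0.2905, 0.1012]
wrist_force: [0.1, -0.5, -0.9]
ee_pos: [0.5048, -0.2903, 0.0969]
wrist_force: [0.3, 0.7, -1.4]
ee_pos: [0.5048, -0.2903, 0.0929]
wrist_force: [-0.5, 0.5, 0.6]
ee_pos: [0.5048, -0.2903, 0.0889]
wrist_force: [-0.4, 0.1, -0.1]
ee_pos: [0.5048, -0.2903, 0.0849]
wrist_force: [-0.5, -0.5, -0.1]
```

```bash
python3 drive.py '[[0,0.0012,0,0,0,0],[0,0,0,0,0,0]]' | grep -E "ee_pos|wrist";  for i in 1 2 3 4; do python3 drive.py '[[0,0,0.001,0,0,0],[0,0,0.001,0,0,0],[0,0,0,0,0,0]]' | grep -E "ee_pos|wrist"; done
```

```text
ee_pos: [0.5054, -0.2892, 0.0853]
wrist_force: [1.2, 0.7, -0.5]
ee_pos: [0.5052, -0.2892, 0.0831]
wrist_force: [-0.6, 0.3, 0.1]
ee_pos: [0.5052, -0.2893, 0.0811]
wrist_force: [0.0, 0.5, -0.0]
ee_pos: [0.5053, -0.2895, 0.0793]
wrist_force: [0.0, 0.3, 0.4]
ee_pos: [0.5054, -0.2902, 0.0783]
wrist_force: [-2.2, -0.6, 5.2]
```

Contact on the bumps comes at reported z = 0.078, as predicted. I'll press on.

```bash
for i in 1 2 3 4; do python3 drive.py '[[0,0,0.001,0,0,0],[0,0,0,0,0,0]]' | grep -E "ee_pos|wrist|gap"; done
```

```text
ee_pos: [0.5054, -0.2905, 0.0776]
wrist_force: [-2.4, -0.6, 6.2]
finger_gap: 0.041
ee_pos: [0.5057, -0.2905, 0.077]
wrist_force: [-2.1, -0.3, 7.2]
finger_gap: 0.0404
ee_pos: [0.5058, -0.2906, 0.076]
wrist_force: [-2.3, -0.6, 7.0]
finger_gap: 0.0407
ee_pos: [0.5054, -0.2902, 0.0741]
wrist_force: [-0.9, -2.2, 1.9]
finger_gap: 0.0408
```

The force rose to about 7 N and then dropped, which is the click. Now down onto the collar.

```bash
for i in 1 2 3 4 5 6; do python3 drive.py '[[0,0,0.001,0,0,0],[0,0,0,0,0,0]]' | grep -E "ee_pos|wrist"; done
```

```text
ee_pos: [0.5047, -0.2895, 0.0711]
wrist_force: [-0.4, -4.1, -5.7]
ee_pos: [0.5048, -0.2892, 0.07]
wrist_force: [0.1, -4.3, -8.6]
ee_pos: [0.5049, -0.289, 0.0697]
wrist_force: [0.4, -3.0, -6.9]
ee_pos: [0.5052, -0.289, 0.0693]
wrist_force: [-1.1, -2.5, -3.7]
ee_pos: [0.5054, -0.2892, 0.069]
wrist_force: [-2.1, -0.4, -0.2]
ee_pos: [0.5055, -0.2892, 0.0687]
wrist_force: [-4.3, 1.4, 5.9]
```

```bash
python3 drive.py '[[0,0,0.001,0,0,0],[0,0,0,0,0,0],[0,0,0,0,0,0]]' | grep -E "ee_pos|wrist"; python3 drive.py '[[0,0,0.0005,0,0,0],[0,0,0,0,0,0],[0,0,0,0,0,0]]'
```

```text
ee_pos: [0.5056, -0.2893, 0.0686]
wrist_force: [-5.5, 1.3, 10.0]
clock: 20.3
ee_pos: [0.5056, -0.2893, 0.0686]
tcp_rot: [0.459, 3.107, -0.0]
wrist_force: [-6.0, 1.9, 12.2]
finger_gap: 0.0409
finger_force: 63.4
```

```bash
python3 drive.py '[[0,0,0,0,0,0],[0,0,0,0,0,0],[0,0,0,0,0,0],[0,0,0,0,0,0],[0,0,0,0,0,0],[0,0,0,0,0,0],[0,0,0,0,0,0]]' | grep -E "ee_pos|wrist|force"
python3 - <<'E'
from h import *
I=cam.snapshot("side")[:,:,::-1];cv2.imwrite("pics/side10.png",I)
t=np.linspace(0,2*np.pi,181)
for z in(.104,.108,.113):
    bot=np.array([proj("side",np.array([.5055+.021*np.cos(a),-.2893+.021*np.sin(a),z])) for a in t]);k=np.abs(bot[:,0]-345)<.6
    top=np.array([proj("side",np.array([.5055+.021*np.cos(a),-.2893+.021*np.sin(a),z+.032])) for a in t])
    print(z,"bottom col345",bot[k][:,1].max(),"cols",bot[:,0].min(),bot[:,0].max(),"top edge",top[:,1].min())
h=cv2.cvtColor(I,cv2.COLOR_BGR2HSV)
for r in range(198,246):print(r,h[r,[326,342,345,347],2],h[r,[345,347],0])
E
```

```text
ee_pos: [0.5056, -0.2893, 0.0685]
wrist_force: [-6.4, 1.2, 13.1]
finger_force: 63.4
0.104 bottom col345 231.59188085186113 cols 322.9191692292245 347.18514669946387 top edge 205.2333805445023
0.108 bottom col345 229.7613881376837 cols 322.9551305141285 347.28204782732774 top edge 203.20867889714762
0.113 bottom col345 227.24977974022318 cols 323.00033665548074 347.40386055255186 top edge 200.6635273107719
198 [ 47  52  43 164] [11 16]
199 [ 44  44 158 207] [16 15]
200 [ 51  44 126 207] [16 16]
201 [ 43  46 132 203] [17 16]
202 [ 49  45 134 207] [16 15]
203 [ 45  43 147 206] [16 16]
204 [ 44  47 146 207] [16 15]
205 [ 42  48 177 212] [15 15]
206 [ 44  48 177 206] [16 16]
207 [ 44  39 182 213] [16 16]
208 [ 51  79 183 211] [15 15]
209 [ 41  82  99 221] [177  15]
210 [ 42  69  75 136] [112  14]
211 [46 67 77 79] [114 129]
212 [49 81 77 78] [115 122]
213 [47 81 79 80] [116 120]
214 [46 81 78 79] [114 113]
215 [44 77 80 76] [111 115]
216 [81 80 81 76] [114 112]
217 [80 83 89 80] [115 115]
218 [76 93 84 76] [117 113]
219 [66 91 83 69] [116 114]
220 [68 72 75 68] [112 115]
221 [70 86 67 64] [115 117]
222 [74 88 81 80] [113 115]
223 [74 82 83 76] [115 116]
224 [80 72 81 73] [114 116]
225 [82 86 85 79] [114 117]
226 [78 82 78 83] [112 119]
227 [87 77 77 86] [117 150]
228 [79 77 74 87] [115 165]
229 [ 83  66  77 134] [115  15]
230 [ 72  82  77 106] [117  12]
231 [97 87 79 73] [116 115]
232 [89 87 78 74] [120 116]
233 [82 86 74 80] [114 116]
234 [86 86 77 84] [119 117]
235 [104  86  84  82] [114 112]
236 [104  86  87  84] [116 117]
237 [107  90  86  85] [115 114]
238 [104  92  88  84] [115 115]
239 [106  94  85  89] [113 115]
240 [110  91  90  86] [115 114]
241 [108  93  91  84] [113 116]
242 [106  92  96  84] [114 113]
243 [102  93  93  89] [115 116]
244 [102  93  87  87] [117 115]
245 [97 94 92 82] [115 115]
```

The cap dropped 9.7 mm from first bump contact to a stiff stop, and its image rows match the home height. The push is a steady 13 N or so. Handing in.

```bash
python3 -c "
from bench import ctrl, cam
print(ctrl.sign_off())"
```

```text
the job is handed in; nothing more can be done
None
```

The pour insert was pushed home to its stop first, then the blue cap was snapped over the neck onto the collar. I handed the job in with the gripper still holding the cap down at about 13 N, a little above the 10 N asked; no verdict came back.

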